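# Fit the long temperature logger in the test jar's collet gland

### The job

Take the long-stemmed temperature logger from the stand, set its stem upright down through the collet gland on the lid of the clamped test jar until the logger's head sits fully home on the collet, pushing gently. Then turn the knurled gland nut clockwise until the collet firmly grips the stem - snug by feel, without forcing the nut, which would crush the stem - and let go, leaving the two short-stemmed loggers in the stand.

Things in the scene. Friction and masses are not known exactly. Their poses are not given: they have to be found in the camera images.
- logger_long: Long-stemmed temperature logger (loose, 60 to 130 g): steel cylinder head 26 mm in diameter, 34 mm tall, its top 10 mm a grey plastic cap; below it a steel stem 9 mm in diameter, 80 mm long, with a 10 mm tapered tip. Starts upright in one of the stand's holes, head resting on the stand's top. Origin: centre of the head's underside; z up along the axis (stem down to z = -80 mm).
- logger_short_a: A short-stemmed logger, to be left in the stand: lower, stepped, dome-topped steel head, 31 mm in diameter at the foot, 22 mm tall; stem 9 mm in diameter, 45 mm long. Origin: centre of the head's underside, z up.
- logger_short_b: The other short-stemmed logger, just like logger_short_a; also to be left in the stand.
- stand: Fixed stand of bent steel sheet, open below: top plate 56 mm (x) by 190 mm (y), 108 mm above the table, with three 12 mm through holes at y = -58, 0 and 58 mm on its centre line, one logger in each (which in which varies). Origin: centre of its footprint on the table; x across the stand, y along the row of holes, z up.
- collet_mouth (a point): Centre of the collet's mouth on the clamped jar's lid: top of a fixed steel ring 28 mm in diameter, 12 mm deep, bore 10.5 mm with a 2 mm chamfer; it stands 2 mm above the nut, 188 mm above the table. Below it come the collet's jaws, then open space in the jar. The logger is fully home when its head lies on this ring, its origin at this point. z up along the bore.
- nut_middle (a point): Middle of the knurled brass gland nut, on its axis, 174 mm above the table: a ring 44 mm in diameter and 24 mm tall (12 mm above and below this point). Under it a hexagon 36 mm across flats and 12 mm of free height down to the lid, which is 104 mm in diameter. The point's axes are the jar clamp's; they do not turn with the nut.
- collet: Three steel jaws hidden in the nut; turning it clockwise from above closes them on the stem. Moving nut: even drag 0.35 N m (at rest less, even reversed: compare like readings). The jaws meet the stem after 0.4 to 1.9 rad (varies, unseen); torque then rises 0.8 N m per rad above drag: snug from +0.1, best +0.15 to 0.25, crushed at +0.4 N m. The nut stays put. Origin: on axis, z = 162 mm.
- gland: The jar's steel lid with the fixed parts of the gland (hexagon, and the steel ring with the collet's mouth), fixed to the jar in its clamp. Origin: on the gland's axis at the lid's top, 150 mm above the table; z up.

How it is judged:
On the way, in this order (a step that is already met when the one before it is completed fails the run):
1. the long logger stands upright and fully home in the still loose collet (horizontal distance between logger_long and collet_mouth below 0.0025 m and z of logger_long in the frame of collet_mouth below 0.0025 m and angle between logger_long's own z axis and vertical below 0.06 rad and contact force between collet and logger_long below 30 N), for 0.2 s.
2. the nut is turned until the collet grips the stem, the logger still home (contact force between collet and logger_long above 36 N and z of logger_long in the frame of collet_mouth below 0.0025 m), for 0.2 s.
At the end, for the whole second after the job is handed in: The long logger stands at rest in the collet, within 2.5 mm of fully home, 2 mm of the axis and 0.04 rad of upright; the jaws together press its stem with over 36 N (nut torque about 0.1 N m or more above drag); both short loggers are within 20 mm of where they stood (all of step 2 and horizontal distance between logger_long and collet_mouth below 0.002 m and z of logger_long in the frame of collet_mouth above -0.0025 m and angle between logger_long's own z axis and vertical below 0.04 rad and linear speed of logger_long below 0.01 m/s and distance of each of logger_short_a, logger_short_b from where it was at the start of the episode below 0.02 m); the robot touches nothing.
It fails at once if the nut is forced: the jaws together press on the stem with more than 165 N (nut torque about 0.4 N m above its free drag), which crushes it (contact force between collet and logger_long above 165 N).
It fails at once if the logger is forced into the fixed gland: its contact forces there add up to more than 50 N (contact force between gland and logger_long above 50 N).
It fails at once if a short logger is knocked or taken out of its hole (distance of any of logger_short_a, logger_short_b from where it was at the start of the episode above 0.02 m).
It also fails if it takes over 72 s, if anything falls off the work surface, if the arm or the gripper's body presses on something with over 40 N, if the wrist force passes 120 N, or if a joint passes its speed limit or range.

### The arm

A 6-joint arm with a two-finger parallel gripper is mounted at the origin on the work surface; the furniture and walls round the work are solid. World frame = base frame: x ahead of the robot, y to its left, z up, the work surface at z = 0. Lengths are in m, angles in rad, forces in N, time in s.
With the tool pointing down it reaches from about 0.275 to 0.725 m from the base axis. Payload 15.9 kg.
Tool frame: the origin (TCP) lies on the centre line of the jaws, within the pads' length; the fingertips stand 25 mm ahead of it and the grasp point (between the pads) lies 6 mm ahead of it (env.tips_ahead is the distance from the TCP to the fingertips, in m); z points along the fingers, y is the line along which they close (so a half turn about z gives the same grasp; the last joint's range is limited). The gripper opens to 85 mm and grips with 20 to 120 N. Pads are 22 mm wide; open, the fingers measure 114 mm over their backs; the gripper's body (76 mm by 85 mm) begins 54 mm behind the grasp point. The pads swing forward as they close: fully open they stand 13 mm farther back than shut.
Start: joints at [-1.114, 0.213, -0.034, 1.323, 0, 1.571], TCP at [0.221, -0.449, 0.256] pointing down, gripper open.
Joint ranges: [-2.98, 2.98], [-0.74, 1.72], [-1.14, 1.35], [-2.1, 2.04], [-1.57, 1.44], [-3.14, 3.14]. Speed limits (rad/s): [1.89, 1.89, 2.39, 2.57, 3.14, 3.14].

### API

Orientations are given as a unit quaternion [w, x, y, z].
In Python, from station import env, snapshot, order gives the robot as it stands.
- The arm moves only by the shell command python3 -m crank 'ROWS' [FORCE]. ROWS is JSON, a list of rows, each an object of numbers: "tx", "ty", "tz": the shift along the world's x, y, z in cm; "wx", "wy", "wz": the turn, a rotation vector about the world's x, y, z in rad; "hand": the opening, from -1 (shut) to 1 (fully open). A call has 1 to 10 rows; each row is the pose to reach, as a shift and turn from the pose commanded when the call began; what a row does not reach only later rows make up. A row lasts 1/8 s, in which the tool goes at most 62.5 mm and 10.7 degrees, less where a joint would pass 70% of its speed; a pose out of reach is approached as far as the arm can. A call with a gripper value outside its range is refused whole. The fingers move at their own pace and stop on an object; FORCE is the grip in N (left out, the last holds). Time passes only in rows, so rows that repeat a pose let the fingers close. It gives the time, the measured TCP pose, the force, the opening and the grip force at its end, in the units of the state.
- env.state(): the state, without advancing time (a new reading comes with each control period).
- snapshot(name): name is "scene" or "top" or "wrist"; returns a dict with "pixels" (420x560x3 uint8, red, green, blue), "fx", "fy", "cx", "cy" (pixels), "distortion" ([k1, k2, p1, p2, k3] as OpenCV has them; the pictures are not rectified), "rvec" (rotation vector, rad) and "tvec" (3), from world to camera coordinates, as OpenCV has them. Camera axes: x right, y down, z forward; pixel columns grow to the right and rows downward; lengths in m; the calibration is good to about 2 mm. A picture is of the moment at which its call begins. There is no depth.
- order.finish_job(): hands the job in; it is judged then, once.
The state is a dict: "t": time; "qpos": joint angles; "qd": joint speeds; "joint_efforts": joint torques, N m; "tool_pos": TCP position; "tool_rot": TCP orientation; "contact_force": force on the tool from outside, world axes, zero at the start; "wrist_torque": the same for the moment, N m; "gripper_width": opening from 0.0 (shut) to 1.0 (fully open); "grasp_force": force on a finger pad.
Only numpy, scipy, OpenCV 4.12 (cv2) and the standard library are available. Lean on these libraries where they do the work, as an engineer would, in place of code of your own. Each camera call takes 0.05 s, during which the arm holds its last target. There are 200 camera calls.

## Working session

There is one attempt and no reset: what is moved stays moved. The work goes in short steps, Python scripts to look and compute and a shell command to move; the robot and the scene stay as the last step left them, time stands still between calls to the robot, and variables do not carry over. Pictures are saved under pics/ and viewed, at most 10 in all, crops included, and the job is handed in when it is done.

```bash
ls; mkdir -p pics; cat > h.py <<'E'
import numpy as np, cv2
from station import env, snapshot, order
def K(s): return np.array([[s['fx'],0,s['cx']],[0,s['fy'],s['cy']],[0,0,1]],float)
def ray(s,uv):
    R=cv2.Rodrigues(np.array(s['rvec'],float))[0]; t=np.array(s['tvec'],float)
    p=cv2.undistortPoints(np.array([[uv]],float),K(s),np.array(s['distortion'],float))[0,0]
    return -R.T@t, R.T@np.array([p[0],p[1],1.])
def onz(s,uv,z):
    c,d=ray(s,uv); return c+d*(z-c[2])/d[2]
def proj(s,P):
    return cv2.projectPoints(np.array(P,float).reshape(-1,3),np.array(s['rvec'],float),np.array(s['tvec'],float),K(s),np.array(s['distortion'],float))[0][:,0]
def save(s,f): cv2.imwrite(f,s['pixels'][:,:,::-1])
E
python3 - <<'E'
from h import *
import pickle
d={}
for n in("scene","top","wrist"):
    d[n]=snapshot(n); save(d[n],f'pics/{n}0.png')
pickle.dump(d,open('s0.pkl','wb'))
for n in d: print(n, ray(d[n],(280,210)))
print(env.state())
E
```

```text
pics
scene (array([0.18648454, 0.72660464, 0.75107991]), array([ 0.34461539, -0.69750431, -0.62854679]))
top (array([0.33803268, 0.07224536, 0.94898299]), array([ 0.22415949, -0.02926339, -0.97430331]))
wrist (array([ 0.28201759, -0.41817883,  0.37290113]), array([-0.25849537, -0.10969473, -0.95987048]))
{'t': 0.15, 'qpos': array([-1.11397700e+00,  2.13271786e-01, -3.48365893e-02,  1.32353501e+00,
        3.73186552e-07,  1.57081457e+00]), 'qd': array([ 7.37682070e-04, -6.70370979e-04,  4.85814166e-04, -8.59276903e-05,
        1.05720258e-05, -1.65780713e-03]), 'joint_efforts': array([-9.33516785e-04, -6.86402893e+01,  4.87248158e+01,  1.30224487e-02,
       -4.39934570e-05,  3.26837812e-05]), 'tool_pos': array([ 0.22044799, -0.44852648,  0.25594663]), 'tool_rot': array([-4.12568760e-04,  9.74029703e-01,  2.26419870e-01, -9.57207971e-05]), 'contact_force': array([-0.25597686,  0.65861907, -0.71304791]), 'wrist_torque': array([-0.01025533, -0.00511782,  0.00407821]), 'grasp_force': 0.0, 'gripper_width': 1.001045104539197}
```

View pics/scene0.png

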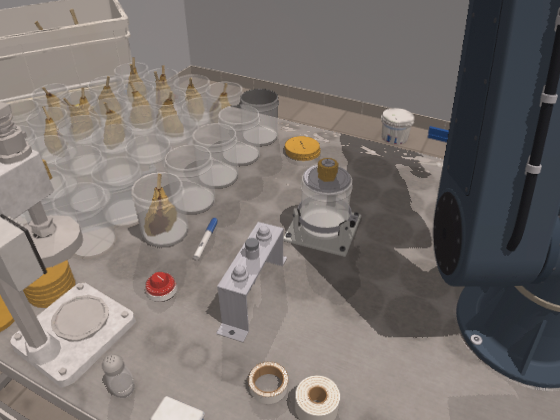

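View pics/top0.png

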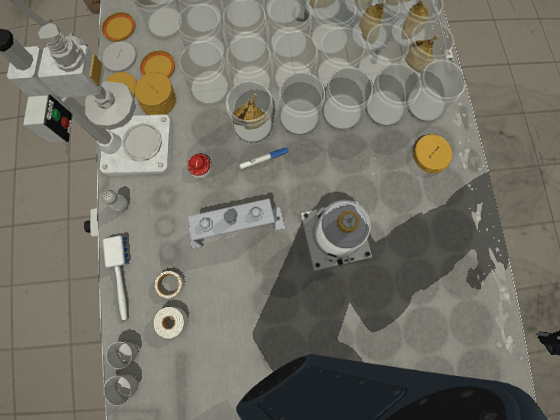

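Scene: the stand's row is at about (240,272), (252,248) and (264,232), and the long logger with the grey cap is in the middle. The brass nut is at (328,170). In the top view the loggers are at (206,224), (231,215) and (256,212), and the nut is at (348,222). Next I'll look at enlarged crops.

```bash
python3 - <<'E'
from h import *
import pickle
d=pickle.load(open('s0.pkl','rb'))
a=d['top']['pixels'][170:270,180:380]; b=d['scene']['pixels'][150:270,210:370]
a=cv2.resize(a,None,fx=4,fy=4,interpolation=cv2.INTER_CUBIC);
cv2.imwrite('pics/crop0.png',a[:,:,::-1])
b=cv2.resize(b,None,fx=5,fy=5,interpolation=cv2.INTER_CUBIC);cv2.imwrite('pics/crop1.png',b[:,:,::-1])
for n,pts in (('top',[(206,224),(231,215),(256,212),(348,222)]),):
  for p,z in zip(pts,(.13,.142,.13,.186)): print(p,onz(d[n],p,z))
# brass mask
for n in('top','scene'):
  hsv=cv2.cvtColor(d[n]['pixels'],cv2.COLOR_RGB2HSV)
  m=cv2.inRange(hsv,(12,90,60),(30,255,255))
  k,l,st,c=cv2.connectedComponentsWithStats(m)
  for i in range(1,k):
    if st[i,4]>60: print(n,st[i],c[i].round(1))
E
```

```text
(206, 224) [0.51410699 0.21371932 0.13      ]
(231, 215) [0.52510483 0.15556005 0.142     ]
(256, 212) [0.52816604 0.10101425 0.13      ]
(348, 222) [ 0.47206961 -0.08671966  0.186     ]
top [ 84   0  16  14 150] [92.9  5.4]
top [409   0  19  17 187] [419.4   9.3]
top [366   2  18  17 196] [375.5  10.8]
top [102  12  33  30 684] [118.2  26.7]
top [416  37  20  18 175] [425.9  45.6]
top [ 106   51   70   64 2298] [151.1  83.7]
top [ 89  54  13  32 265] [95.4 69.8]
top [233  94  32  26 378] [248.8 110.4]
top [ 413  134   40   40 1194] [432.2 153.2]
top [337 211  22  22 220] [346.8 222.3]
top [157 274  17  21  82] [161.8 283.1]
top [162 316  12  13  81] [166.2 322.2]
scene [76 96 12 10 63] [ 82.3 101.1]
scene [285 136  36  25 732] [302.1 148. ]
scene [318 158  20  24 319] [327.  170.8]
scene [152 187  16  14 130] [158.8 194. ]
scene [  23  260   52   48 1412] [ 50.1 285.3]
scene [  0 295  15  37 292] [  4.5 315.7]
scene [253 365  31  27 288] [268.5 373.1]
scene [308 386  19  18 246] [317.4 394.2]
```

View pics/crop0.png

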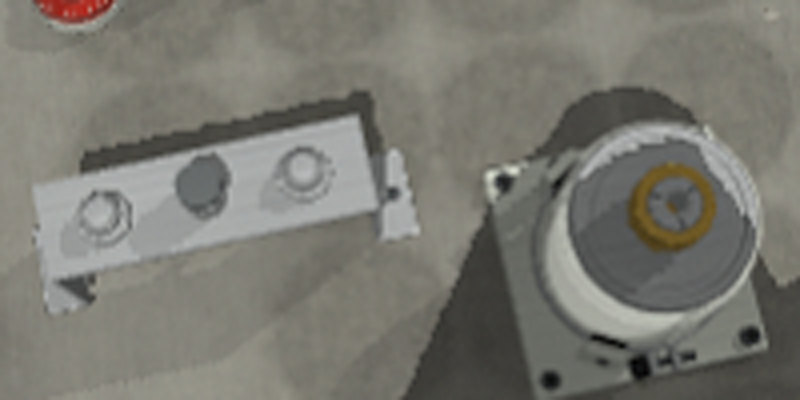

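View pics/crop1.png

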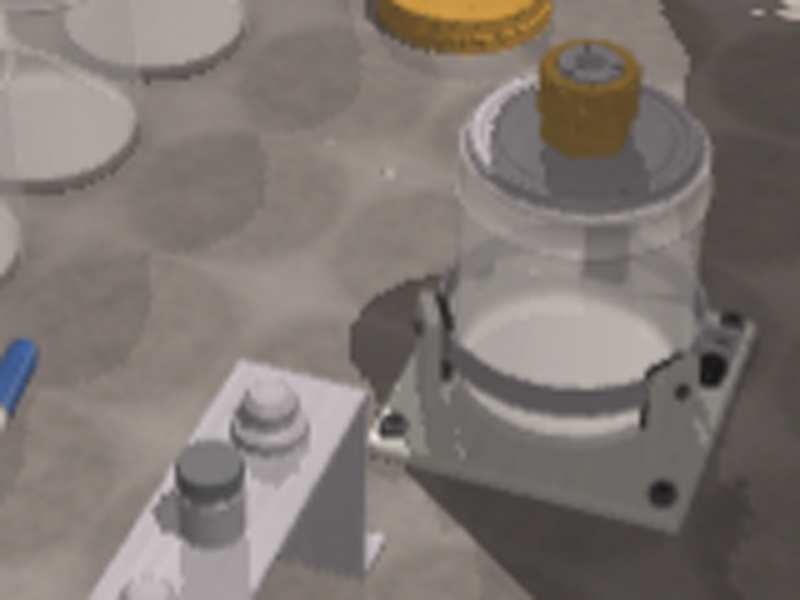

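Crop 0 (top): the cap centre is at crop (202,184), i.e. pixel (230,215.6). The mouth centre is at (673,206), i.e. (347.9,221). The plate corners are also visible. Crop 1 (scene): the cap's top centre is at (210,465), i.e. (251.7,242.6), and the mouth is at (592,64), i.e. (328,162.4). I'll intersect the rays from the two views.

```bash
cat >> h.py <<'E'
def tri(rs):
    A=0;b=0
    for c,d in rs:
        d=d/np.linalg.norm(d);P=np.eye(3)-np.outer(d,d);A=A+P;b=b+P@c
    return np.linalg.solve(A,b)
E
python3 - <<'E'
from h import *
import pickle
d=pickle.load(open('s0.pkl','rb'))
T=lambda x,y:((x+.5)/4-.5+180,(y+.5)/4-.5+170)
S=lambda x,y:((x+.5)/5-.5+210,(y+.5)/5-.5+150)
for nm,t,s,z in (('cap',(202,184),(210,466),.142),('mouth',(673,206),(592,64),.188)):
    print(nm,tri([ray(d['top'],T(*t)),ray(d['scene'],S(*s))]).round(4),onz(d['top'],T(*t),z).round(4),onz(d['scene'],S(*s),z).round(4))
c=np.array([onz(d['top'],T(*p),.108) for p in((35,186),(362,115),(380,210),(48,280))]);print(c.round(4),c.mean(0))
v=(c[1]+c[2]-c[0]-c[3]);print('stand y axis angle',np.arctan2(-v[1],-v[0]))
s=env.state();print(s['tool_pos'],env.tips_ahead)
E
```

```text
cap [0.5254 0.1582 0.1389] [0.5239 0.1576 0.142 ] [0.5245 0.1611 0.142 ]
mouth [ 0.474  -0.0858  0.1896] [ 0.4736 -0.0863  0.188 ] [ 0.4755 -0.0881  0.188 ]
[[0.5418 0.2564 0.108 ]
 [0.5613 0.0663 0.108 ]
 [0.505  0.0624 0.108 ]
 [0.4869 0.2528 0.108 ]] [0.52375075 0.15944763 0.108     ]
stand y axis angle 1.6694265228961152
[ 0.22044799 -0.44852648  0.25594663] 0.025
```

```bash
python3 -m crank '[{"tz":8},{"tx":3,"ty":6,"tz":8,"wz":0.15},{"tx":6,"ty":12,"tz":8,"wz":0.3},{"tx":9,"ty":18,"tz":8,"wz":0.45},{"tx":12,"ty":24,"tz":8,"wz":0.6},{"tx":15,"ty":30,"tz":8,"wz":0.75},{"tx":18,"ty":36,"tz":8,"wz":0.9},{"tx":21,"ty":42,"tz":8,"wz":1.05},{"tx":24,"ty":48,"tz":8,"wz":1.2},{"tx":27,"ty":54,"tz":8,"wz":1.212}]'
python3 -m crank '[{"tx":3.4,"ty":6.8,"tz":-3},{"tx":3.4,"ty":6.8,"tz":-5.4},{"tx":3.4,"ty":6.8,"tz":-5.4},{"tx":3.4,"ty":6.8,"tz":-5.4}]'
python3 - <<'E'
from h import *
import pickle
s=snapshot('wrist');pickle.dump(s,open('w1.pkl','wb'));save(s,'pics/w1.png')
st=env.state();print(st['t'],st['tool_pos'],st['tool_rot'],st['qpos'])
print(proj(s,[[.5243,.159,.142],[.5243,.159,.108]]),ray(s,(280,210)))
E
```

```text
0.2 [ 0.22044359 -0.44858481  0.25601418] [-3.10229709e-04  9.74034048e-01  2.26401351e-01 -7.65839871e-05] [-1.11403111e+00  2.13179527e-01 -3.47825270e-02  1.32347330e+00
 -8.71657463e-06  1.57079852e+00]
[[3341.1686003  4063.34667166]
 [1010.69642084 1141.03455985]] (array([ 0.28202863, -0.41820131,  0.37296787]), array([-0.25843043, -0.10982684, -0.95987286]))validation failed for argument at $[0]...
validation failed for argument at $[0]...
```

View pics/w1.png

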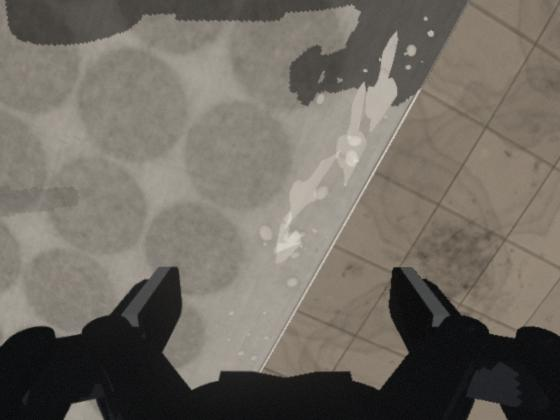

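The call was refused, so the arm hasn't moved: the picture shows only the open fingers and the table edge. Each row probably needs all seven keys.

```bash
python3 -m crank '[{"tx":0,"ty":0,"tz":8,"wx":0,"wy":0,"wz":0,"hand":1},{"tx":6,"ty":12,"tz":8,"wx":0,"wy":0,"wz":0.3,"hand":1},{"tx":12,"ty":24,"tz":8,"wx":0,"wy":0,"wz":0.6,"hand":1},{"tx":18,"ty":36,"tz":8,"wx":0,"wy":0,"wz":0.9,"hand":1},{"tx":24,"ty":48,"tz":8,"wx":0,"wy":0,"wz":1.212,"hand":1},{"tx":30.4,"ty":60.8,"tz":8,"wx":0,"wy":0,"wz":1.212,"hand":1},{"tx":30.4,"ty":60.8,"tz":8,"wx":0,"wy":0,"wz":1.212,"hand":1},{"tx":30.4,"ty":60.8,"tz":8,"wx":0,"wy":0,"wz":1.212,"hand":1},{"tx":30.4,"ty":60.8,"tz":8,"wx":0,"wy":0,"wz":1.212,"hand":1},{"tx":30.4,"ty":60.8,"tz":8,"wx":0,"wy":0,"wz":1.212,"hand":1}]'
```

```text
t: 1.45
tool_pos: [0.4723, 0.056, 0.3352]
tool_rot: [0.0, 0.672, 0.741, 0.0]
contact_force: [1.5, -1.7, 0.4]
gripper_width: 1.001
grasp_force: 0.0
```

```bash
python3 -m crank '[{"tx":2.6,"ty":5.1,"tz":-1.5,"wx":0,"wy":0,"wz":0,"hand":1},{"tx":5.2,"ty":10.3,"tz":-3.5,"wx":0,"wy":0,"wz":0,"hand":1},{"tx":5.2,"ty":10.3,"tz":-3.5,"wx":0,"wy":0,"wz":0,"hand":1},{"tx":5.2,"ty":10.3,"tz":-3.5,"wx":0,"wy":0,"wz":0,"hand":1}]'
python3 - <<'E'
from h import *
import pickle
s=snapshot('wrist');pickle.dump(s,open('w1.pkl','wb'));save(s,'pics/w1.png')
st=env.state();print(st['t'],st['tool_pos'],st['tool_rot'],st['qpos'])
print(proj(s,[[.5243,.159,.142],[.5243,.159,.108]]),ray(s,(280,210)))
E
```

```text
t: 1.95
tool_pos: [0.5236, 0.1567, 0.3001]
tool_rot: [-0.0, 0.671, 0.741, -0.0]
contact_force: [0.1, -0.2, 0.4]
gripper_width: 1.0
grasp_force: 0.0
2.0 [0.52363886 0.15619662 0.30058088] [1.40380584e-04 6.71779666e-01 7.40751008e-01 7.15600027e-05] [ 2.89976262e-01  3.10568000e-01  2.05281288e-01  1.46524181e+00
 -1.66101790e-04  1.76319365e+00]
[[288.56025011 194.99553613]
 [288.23228106 185.82794315]] (array([0.51509059, 0.22616201, 0.41705823]), array([ 0.01260729, -0.27996344, -0.9600342 ]))
```

View pics/w1.png

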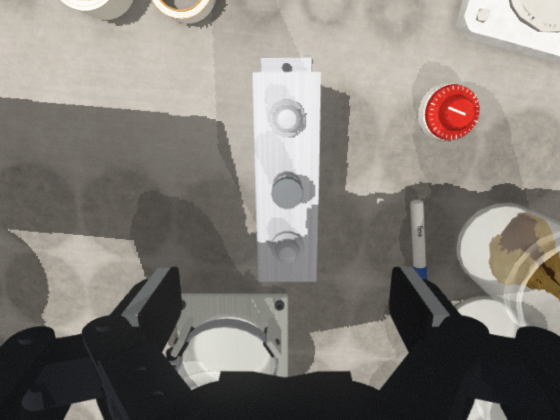

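The cap is at about (288,188), about 7 px above its predicted position of (288.6,195). The short loggers are at (287,118) and (287,247). I'll re-measure with the arm settled.

```bash
python3 - <<'E'
from h import *
s=snapshot('wrist');st=env.state();print(st['tool_pos'],st['qd'].round(4))
p=s['pixels']; hsv=cv2.cvtColor(p,cv2.COLOR_RGB2HSV)
print(p[188,265:312:3].mean(1).round()); print(p[160:215:3,288].mean(1).round())
g=cv2.cvtColor(p,cv2.COLOR_RGB2GRAY)
sub=g[100:270,250:325]
cs=cv2.HoughCircles(cv2.resize(sub,None,fx=4,fy=4,interpolation=cv2.INTER_CUBIC),cv2.HOUGH_GRADIENT,1,100,param1=80,param2=15,minRadius=40,maxRadius=85)
for c in cs[0]: 
    uv=((c[0]+.5)/4-.5+250,(c[1]+.5)/4-.5+100); print(uv,c[2]/4,onz(s,uv,.142),onz(s,uv,.108))
print(proj(s,[[.5243,.159,.142],[.5243,.169,.142],[.5373,.159,.142]]))
E
```

```text
[0.52368811 0.15596549 0.30085145] [-0.0052 -0.0095  0.0014 -0.0022  0.0006  0.0033]
[232. 230. 201. 153. 153. 152. 153. 153. 151. 150. 149. 151. 126. 149.
 149. 143.]
[218. 216. 215. 211. 123. 125. 128. 153. 153. 152. 151. 152. 151. 150.
 151. 149. 198. 224. 223.]
(np.float32(286.5), np.float32(192.75)) 15.2 [0.52269416 0.16010918 0.142     ] [0.52363065 0.15202203 0.108     ]
(np.float32(287.0), np.float32(118.0)) 18.675 [0.51734791 0.21773779 0.142     ] [0.51762481 0.21676052 0.108     ]
(np.float32(287.25), np.float32(249.25)) 19.2 [0.52810253 0.11203221 0.142     ] [0.52970628 0.0980136  0.108     ]
[[288.36849866 194.2908803 ]
 [289.63991761 182.02879919]
 [304.58470327 195.84291861]]
```

```bash
python3 -m crank '[{"tx":0,"ty":0.35,"tz":-5,"wx":0,"wy":0,"wz":0,"hand":1},{"tx":0,"ty":0.35,"tz":-10,"wx":0,"wy":0,"wz":0,"hand":1},{"tx":0,"ty":0.35,"tz":-13,"wx":0,"wy":0,"wz":0,"hand":0.3},{"tx":0,"ty":0.35,"tz":-15,"wx":0,"wy":0,"wz":0,"hand":0.3},{"tx":0,"ty":0.35,"tz":-16,"wx":0,"wy":0,"wz":0,"hand":0.3},{"tx":0,"ty":0.35,"tz":-16,"wx":0,"wy":0,"wz":0,"hand":0.3},{"tx":0,"ty":0.35,"tz":-16,"wx":0,"wy":0,"wz":0,"hand":0.3}]' 30
python3 - <<'E'
from h import *
s=snapshot('wrist');save(s,'pics/w2.png');st=env.state();print(st['tool_pos'],st['tool_rot'],st['contact_force'],st['gripper_width'])
E
```

```text
t: 2.92
tool_pos: [0.5244, 0.1603, 0.1413]
tool_rot: [0.0, 0.672, 0.741, 0.001]
contact_force: [-0.2, 1.0, 1.1]
gripper_width: 0.648
grasp_force: 0.0
[0.52435705 0.16036037 0.14119444] [4.04401601e-04 6.71694875e-01 7.40827493e-01 6.76442033e-04] [-0.04697529  0.25927126 -0.30463278] 0.6506127328346445
```

View pics/w2.png

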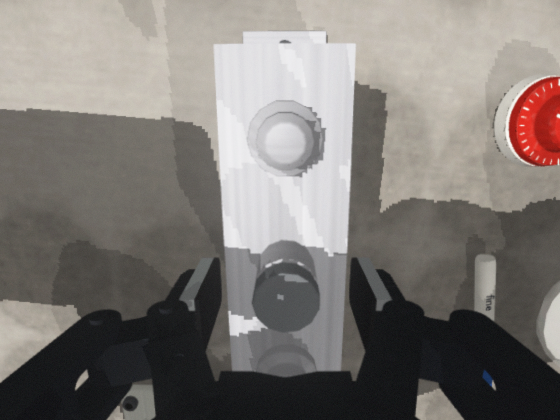

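The cap top is centred at about (286,297), between the pads. I'll check where that puts it and then grip.

```bash
python3 - <<'E'
from h import *
s=snapshot('wrist')
print(onz(s,(286,297),.142)); st=env.state();print(st['tool_pos'])
E
python3 -m crank '[{"tx":0,"ty":0,"tz":-0.2,"wx":0,"wy":0,"wz":0,"hand":0.3},{"tx":0,"ty":0,"tz":-0.2,"wx":0,"wy":0,"wz":0,"hand":-0.1},{"tx":0,"ty":0,"tz":-0.2,"wx":0,"wy":0,"wz":0,"hand":-1},{"tx":0,"ty":0,"tz":-0.2,"wx":0,"wy":0,"wz":0,"hand":-1},{"tx":0,"ty":0,"tz":-0.2,"wx":0,"wy":0,"wz":0,"hand":-1},{"tx":0,"ty":0,"tz":-0.2,"wx":0,"wy":0,"wz":0,"hand":-1},{"tx":0,"ty":0,"tz":-0.2,"wx":0,"wy":0,"wz":0,"hand":-1}]' 30
```

```text
[0.52271442 0.16302085 0.142     ]
[0.52429922 0.16039079 0.14105468]
t: 3.9
tool_pos: [0.5238, 0.1604, 0.1383]
tool_rot: [-0.0, 0.672, 0.741, 0.0]
contact_force: [-2.6, -0.1, 5.5]
gripper_width: 0.295
grasp_force: 29.5
```

```bash
python3 -m crank '[{"tx":0,"ty":0,"tz":1,"wx":0,"wy":0,"wz":0,"hand":-1},{"tx":0,"ty":0,"tz":4,"wx":0,"wy":0,"wz":0,"hand":-1},{"tx":0,"ty":0,"tz":9,"wx":0,"wy":0,"wz":0,"hand":-1},{"tx":0,"ty":0,"tz":14,"wx":0,"wy":0,"wz":0,"hand":-1},{"tx":0,"ty":0,"tz":18,"wx":0,"wy":0,"wz":0,"hand":-1},{"tx":0,"ty":0,"tz":19,"wx":0,"wy":0,"wz":0,"hand":-1},{"tx":0,"ty":0,"tz":19,"wx":0,"wy":0,"wz":0,"hand":-1}]' 40
python3 -m crank '[{"tx":-1,"ty":-5,"tz":0,"wx":0,"wy":0,"wz":0,"hand":-1},{"tx":-2,"ty":-10,"tz":0,"wx":0,"wy":0,"wz":0,"hand":-1},{"tx":-3,"ty":-15,"tz":0,"wx":0,"wy":0,"wz":0,"hand":-1},{"tx":-4,"ty":-20,"tz":0,"wx":0,"wy":0,"wz":0,"hand":-1},{"tx":-5,"ty":-24,"tz":0,"wx":0,"wy":0,"wz":0,"hand":-1},{"tx":-5,"ty":-24.6,"tz":0,"wx":0,"wy":0,"wz":0,"hand":-1},{"tx":-5,"ty":-24.6,"tz":0,"wx":0,"wy":0,"wz":0,"hand":-1},{"tx":-5,"ty":-24.6,"tz":0,"wx":0,"wy":0,"wz":0,"hand":-1},{"tx":-5,"ty":-24.6,"tz":0,"wx":0,"wy":0,"wz":0,"hand":-1}]'
python3 - <<'E'
from h import *
import pickle
d={n:snapshot(n) for n in('wrist','top','scene')};pickle.dump(d,open('s3.pkl','wb'))
st=env.state();print(st['tool_pos'],st['tool_rot'],st['contact_force'],st['qpos'])
M=np.array([.474,-.087,.188])
for n in d: print(n,proj(d[n],[M,M+[0,0,.04],M+[0,0,.12]]).round(1).tolist())
w=d['wrist']['pixels']
t=d['top']['pixels'][150:290,280:420];t=cv2.resize(t,(400,400),interpolation=cv2.INTER_CUBIC)
c=d['scene']['pixels'][90:200,270:380];c=cv2.resize(c,(400,400),interpolation=cv2.INTER_CUBIC)
im=np.hstack([t,c]);cv2.imwrite('pics/c3.png',im[:,:,::-1]);save(d['wrist'],'pics/w3.png')
E
```

```text
t: 4.78
tool_pos: [0.524, 0.1604, 0.3282]
tool_rot: [0.0, 0.672, 0.741, 0.0]
contact_force: [-0.3, -0.1, -1.0]
gripper_width: 0.292
grasp_force: 39.9
t: 5.9
tool_pos: [0.474, -0.0848, 0.3279]
tool_rot: [-0.0, 0.671, 0.741, -0.0]
contact_force: [-0.6, -0.4, -1.4]
gripper_width: 0.288
grasp_force: 39.9
[ 0.47391692 -0.0852145   0.32813202] [-6.69895885e-06  6.71326578e-01  7.41161673e-01  2.21545897e-06] [-0.36358283  0.19638708 -0.29843714] [-1.77914428e-01  1.75011134e-01  9.92298011e-02  1.49502401e+00
  1.08536360e-05  1.29407998e+00]
wrist [[287.2, 206.5], [287.5, 223.4], [288.7, 282.5]]
top [[348.2, 220.9], [351.8, 216.8], [360.4, 207.3]]
scene [[328.5, 162.8], [329.7, 146.6], [332.4, 111.8]]
```

View pics/w3.png

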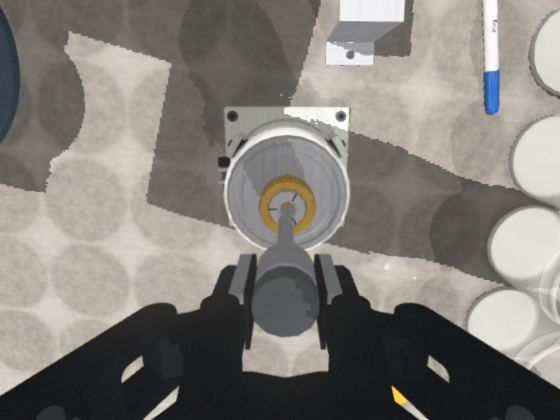

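View pics/c3.png

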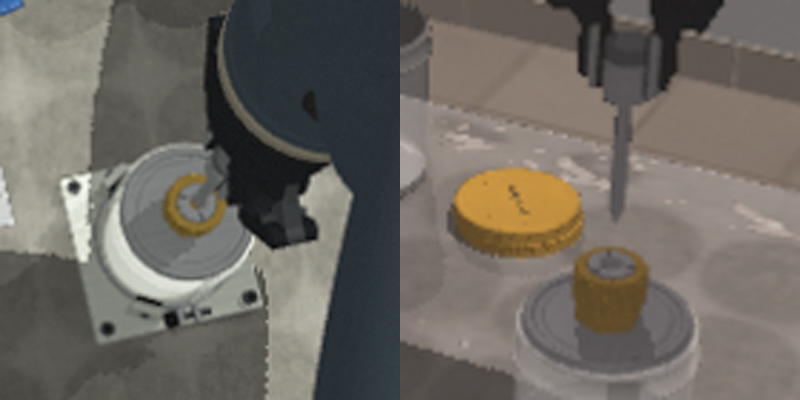

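The wrist view shows the stem tip at about (287,208), right over the mouth of the brass nut at about (287,206). The scene crop shows the stem hanging nearly vertically, about 30 mm above the nut and roughly aligned. I'll quantify the offset and tilt numerically.

```bash
python3 - <<'E'
from h import *
import pickle
d=pickle.load(open('s3.pkl','rb'))
s=d['wrist'];p=s['pixels'];hsv=cv2.cvtColor(p,cv2.COLOR_RGB2HSV)
m=cv2.inRange(hsv,(10,90,50),(32,255,255));m[:160]=0;m[250:]=0;m[:,:240]=0;m[:,330:]=0
ys,xs=np.nonzero(m);print('brass bbox',xs.min(),xs.max(),ys.min(),ys.max())
for r in range(184,238,4):
    x=np.nonzero(m[r])[0]; print(r,[ (int(q[0]),int(q[-1])) for q in np.split(x,np.nonzero(np.diff(x)>1)[0]+1)] if len(x) else None)
for dz in(.174,.186): 
    a=np.linspace(0,2*np.pi,60);q=proj(s,np.c_[.474+.022*np.cos(a),-.087+.022*np.sin(a),0*a+dz]);print('pred',dz,q.min(0),q.max(0))
a=np.linspace(0,2*np.pi,60);q=proj(s,np.c_[.474+.014*np.cos(a),-.087+.014*np.sin(a),0*a+.188]);print('pred ring',q.min(0),q.max(0))
g=cv2.cvtColor(p,cv2.COLOR_RGB2GRAY)
for r in range(196,250,3): print(r,g[r,274:304].tolist())
P=[[.474,-.0852,.218],[.474,-.0852,.228],[.474,-.0852,.298]];print(proj(s,P),proj(d['scene'],P))
q=d['scene']['pixels']
for r in range(116,156,4): print(r,[tuple(int(v) for v in t) for t in q[r,322:340:1,::2]])
E
```

```text
brass bbox 259 315 174 232
184 [(267, 306)]
188 [(264, 309)]
192 [(262, 276), (298, 311)]
196 [(261, 271), (302, 313)]
200 [(260, 269), (305, 314)]
204 [(259, 268), (283, 290), (305, 314)]
208 [(259, 268), (306, 315)]
212 [(260, 268), (305, 314)]
216 [(261, 270), (304, 313)]
220 [(263, 272), (301, 311)]
224 [(266, 277), (295, 308)]
228 [(270, 277), (293, 303)]
232 [(293, 296)]
236 None
pred 0.174 [259.20893296 174.18494428] [315.04421007 228.1588301 ]
pred 0.186 [258.08933156 177.14885572] [316.32078742 233.25767014]
pred ring [268.55917492 188.31868463] [305.88265399 224.25762882]
196 [126, 138, 146, 148, 144, 144, 145, 147, 147, 146, 144, 145, 142, 147, 146, 147, 149, 149, 143, 127, 88, 81, 124, 145, 142, 128, 114, 111, 116, 128]
199 [147, 147, 148, 145, 143, 143, 149, 146, 146, 152, 151, 151, 146, 150, 148, 150, 150, 135, 102, 86, 119, 145, 149, 150, 149, 142, 145, 141, 128, 116]
202 [145, 149, 147, 147, 145, 150, 155, 154, 147, 138, 129, 120, 116, 117, 120, 124, 129, 135, 137, 139, 141, 147, 147, 148, 148, 146, 147, 147, 147, 140]
205 [147, 147, 147, 150, 147, 146, 140, 124, 114,
[... 3861 characters left out ...]
9), (147, 131), (150, 134), (152, 135), (153, 137)]
144 [(150, 134), (150, 134), (150, 133), (148, 131), (143, 127), (122, 109), (88, 84), (89, 85), (88, 84), (99, 92), (134, 120), (146, 128), (146, 128), (147, 130), (148, 131), (148, 131), (148, 131), (149, 133)]
148 [(131, 116), (131, 116), (131, 116), (131, 117), (131, 116), (124, 111), (88, 84), (88, 84), (96, 89), (122, 107), (131, 115), (131, 116), (131, 114), (129, 113), (130, 115), (131, 117), (131, 116), (131, 114)]
152 [(133, 118), (132, 116), (131, 116), (131, 116), (130, 114), (130, 114), (131, 116), (133, 117), (135, 118), (133, 117), (132, 117), (133, 118), (134, 118), (132, 118), (132, 116), (131, 114), (131, 116), (133, 117)]
```

```bash
python3 -m crank '[{"tx":0.05,"ty":-0.35,"tz":0,"wx":0,"wy":0,"wz":0,"hand":-1},{"tx":0.05,"ty":-0.35,"tz":-1,"wx":0,"wy":0,"wz":0,"hand":-1},{"tx":0.05,"ty":-0.35,"tz":-2,"wx":0,"wy":0,"wz":0,"hand":-1},{"tx":0.05,"ty":-0.35,"tz":-2.6,"wx":0,"wy":0,"wz":0,"hand":-1},{"tx":0.05,"ty":-0.35,"tz":-2.6,"wx":0,"wy":0,"wz":0,"hand":-1}]'
python3 - <<'E'
from h import *
import pickle
d={n:snapshot(n) for n in('wrist','top','scene')};pickle.dump(d,open('s4.pkl','wb'))
st=env.state();print(st['tool_pos'],st['contact_force'])
t=d['top']['pixels'][190:240,320:370];t=cv2.resize(t,(390,400),interpolation=cv2.INTER_CUBIC)
c=d['wrist']['pixels'][165:265,240:335];c=cv2.resize(c,(390,400),interpolation=cv2.INTER_CUBIC)
im=np.hstack([t,c]);cv2.imwrite('pics/c4.png',im[:,:,::-1])
x,y,z=st['tool_pos']
P=[[x,y,z-.11],[x,y,z-.1]]
for n in d: print(n,proj(d[n],P).round(1).tolist())
E
```

```text
t: 6.68
tool_pos: [0.474, -0.0891, 0.3016]
tool_rot: [-0.0, 0.672, 0.741, -0.0]
contact_force: [0.0, -0.1, -0.1]
gripper_width: 0.287
grasp_force: 39.9
[ 0.47438591 -0.08916072  0.30240413] [ 0.3428417   0.2538266  -1.73350891]
wrist [[288.4, 216.0], [288.5, 220.7]]
top [[349.6, 220.1], [350.5, 219.2]]
scene [[328.8, 160.5], [329.1, 156.5]]
```

View pics/c4.png

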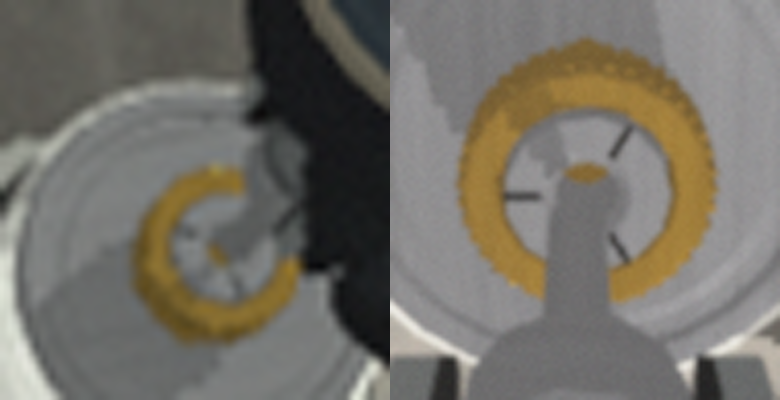

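The right-hand crop (wrist) shows the bore centred at about (586,196), with the tip end at about (583,197) just above it. The stem is therefore aligned, within about 0.5 mm in x. The top view agrees. I'll go down gently.

```bash
python3 -m crank '[{"tx":0.05,"ty":0,"tz":-0.4,"wx":0,"wy":0,"wz":0,"hand":-1},{"tx":0.05,"ty":0,"tz":-0.8,"wx":0,"wy":0,"wz":0,"hand":-1},{"tx":0.05,"ty":0,"tz":-1.2,"wx":0,"wy":0,"wz":0,"hand":-1},{"tx":0.05,"ty":0,"tz":-1.6,"wx":0,"wy":0,"wz":0,"hand":-1},{"tx":0.05,"ty":0,"tz":-2.0,"wx":0,"wy":0,"wz":0,"hand":-1},{"tx":0.05,"ty":0,"tz":-2.0,"wx":0,"wy":0,"wz":0,"hand":-1}]'
python3 -c "
from h import *
s=env.state();print(s['tool_pos'],s['contact_force'],s['wrist_torque'])"
```

```text
t: 7.58
tool_pos: [0.4748, -0.0891, 0.2819]
tool_rot: [-0.0, 0.672, 0.741, 0.0]
contact_force: [2.0, 0.2, -1.8]
gripper_width: 0.288
grasp_force: 39.8
[ 0.47477656 -0.08906723  0.28187924] [ 2.03826089  0.16054798 -1.79812997] [ 0.30723014 -0.37211779  0.00299281]
```

```bash
python3 -m crank '[{"tx":0.04,"ty":0,"tz":-0.5,"wx":0,"wy":0,"wz":0,"hand":-1},{"tx":0.04,"ty":0,"tz":-1.0,"wx":0,"wy":0,"wz":0,"hand":-1},{"tx":0.04,"ty":0,"tz":-1.5,"wx":0,"wy":0,"wz":0,"hand":-1},{"tx":0.04,"ty":0,"tz":-2.0,"wx":0,"wy":0,"wz":0,"hand":-1},{"tx":0.04,"ty":0,"tz":-2.5,"wx":0,"wy":0,"wz":0,"hand":-1},{"tx":0.04,"ty":0,"tz":-2.5,"wx":0,"wy":0,"wz":0,"hand":-1}]'
python3 -c "
from h import *
s=env.state();print(s['tool_pos'],s['contact_force'],s['wrist_torque'])"
```

```text
t: 8.32
tool_pos: [0.475, -0.0891, 0.2567]
tool_rot: [-0.0, 0.672, 0.741, -0.0]
contact_force: [0.1, 1.3, -1.7]
gripper_width: 0.292
grasp_force: 39.8
[ 0.47504926 -0.08910542  0.25673489] [ 0.1253254   1.26709168 -1.66407496] [ 0.33831498 -0.18176285  0.01388784]
```

```bash
python3 -m crank '[{"tx":0,"ty":0.02,"tz":-0.5,"wx":0,"wy":0,"wz":0,"hand":-1},{"tx":0,"ty":0.02,"tz":-1.0,"wx":0,"wy":0,"wz":0,"hand":-1},{"tx":0,"ty":0.02,"tz":-1.5,"wx":0,"wy":0,"wz":0,"hand":-1},{"tx":0,"ty":0.02,"tz":-2.0,"wx":0,"wy":0,"wz":0,"hand":-1},{"tx":0,"ty":0.02,"tz":-2.5,"wx":0,"wy":0,"wz":0,"hand":-1},{"tx":0,"ty":0.02,"tz":-3.0,"wx":0,"wy":0,"wz":0,"hand":-1},{"tx":0,"ty":0.02,"tz":-3.4,"wx":0,"wy":0,"wz":0,"hand":-1},{"tx":0,"ty":0.02,"tz":-3.4,"wx":0,"wy":0,"wz":0,"hand":-1}]'
python3 -c "
from h import *
s=env.state();print(s['tool_pos'],s['contact_force'],s['wrist_torque'])"
```

```text
t: 9.32
tool_pos: [0.4751, -0.0889, 0.2229]
tool_rot: [-0.0, 0.672, 0.741, -0.0]
contact_force: [0.8, 1.0, -1.1]
gripper_width: 0.289
grasp_force: 39.9
[ 0.47508931 -0.08893396  0.22286192] [ 0.7637518   0.96793888 -1.14887755] [ 0.21107613 -0.12616709 -0.07798368]
```

```bash
python3 -m crank '[{"tx":0.01,"ty":0.01,"tz":-0.1,"wx":0,"wy":0,"wz":0,"hand":-1},{"tx":0.01,"ty":0.01,"tz":-0.2,"wx":0,"wy":0,"wz":0,"hand":-1},{"tx":0.01,"ty":0.01,"tz":-0.3,"wx":0,"wy":0,"wz":0,"hand":-1},{"tx":0.01,"ty":0.01,"tz":-0.36,"wx":0,"wy":0,"wz":0,"hand":-1},{"tx":0.01,"ty":0.01,"tz":-0.4,"wx":0,"wy":0,"wz":0,"hand":-1},{"tx":0.01,"ty":0.01,"tz":-0.4,"wx":0,"wy":0,"wz":0,"hand":-1}]'
python3 -c "
from h import *
s=env.state();print(s['tool_pos'],s['contact_force'],s['wrist_torque'])"
```

```text
t: 10.07
tool_pos: [0.4753, -0.0889, 0.2191]
tool_rot: [-0.0, 0.672, 0.741, -0.0]
contact_force: [-0.2, -0.2, -0.9]
gripper_width: 0.292
grasp_force: 39.9
[ 0.4753034  -0.0888788   0.21914295] [-0.21785377 -0.19190735 -0.90071066] [ 0.00289182  0.02318545 -0.00501308]
```

```bash
python3 -m crank '[{"tx":0,"ty":0,"tz":-0.05,"wx":0,"wy":0,"wz":0,"hand":-1},{"tx":0,"ty":0,"tz":-0.1,"wx":0,"wy":0,"wz":0,"hand":-1},{"tx":0,"ty":0,"tz":-0.1,"wx":0,"wy":0,"wz":0,"hand":-1}]'
python3 -m crank '[{"tx":0,"ty":0,"tz":-0.03,"wx":0,"wy":0,"wz":0,"hand":-1},{"tx":0,"ty":0,"tz":-0.05,"wx":0,"wy":0,"wz":0,"hand":-1},{"tx":0,"ty":0,"tz":-0.05,"wx":0,"wy":0,"wz":0,"hand":-1}]'
python3 -c "
from h import *
s=env.state();print(s['tool_pos'],s['contact_force'],s['wrist_torque'])"
```

```text
t: 10.45
tool_pos: [0.4754, -0.0889, 0.2183]
tool_rot: [0.0, 0.672, 0.741, 0.0]
contact_force: [-2.0, -0.0, 3.3]
gripper_width: 0.291
grasp_force: 40.3
t: 10.82
tool_pos: [0.4754, -0.0889, 0.2183]
tool_rot: [0.0, 0.672, 0.741, 0.0]
contact_force: [-4.4, 0.1, 10.5]
gripper_width: 0.285
grasp_force: 41.2
[ 0.47535049 -0.08890426  0.21826944] [-4.43252107  0.06974638 10.46820974] [0.09933823 0.87945864 0.01288392]
```

The logger's head is home: the tool stopped at z = 0.2183 with about 10 N of push. I'll release it and lower the open fingers around the nut.

```bash
python3 -m crank '[{"tx":0,"ty":0,"tz":0.1,"wx":0,"wy":0,"wz":0,"hand":-1},{"tx":0,"ty":0,"tz":0.1,"wx":0,"wy":0,"wz":0,"hand":-0.2},{"tx":0,"ty":0,"tz":0.1,"wx":0,"wy":0,"wz":0,"hand":0.3},{"tx":0,"ty":0,"tz":0.1,"wx":0,"wy":0,"wz":0,"hand":0.6},{"tx":0,"ty":0.1,"tz":0.1,"wx":0,"wy":0,"wz":0,"hand":0.6},{"tx":-0.05,"ty":0.15,"tz":0.1,"wx":0,"wy":0,"wz":0,"hand":0.6}]'
python3 - <<'E'
from h import *
import pickle
st=env.state();print(st['tool_pos'],st['contact_force'],st['gripper_width'])
s=snapshot('scene');pickle.dump(s,open('s5.pkl','wb'))
q=s['pixels']
M=np.array([.4745,-.087,.188]);print(proj(s,[M,M+[0,0,.034]]))
for r in range(138,168,3): print(r,[int(v) for v in q[r,316:342].astype(int).mean(1)])
E
```

```text
t: 11.58
tool_pos: [0.4748, -0.0873, 0.2186]
tool_rot: [0.0, 0.672, 0.741, 0.0]
contact_force: [0.3, 0.4, -0.4]
gripper_width: 0.799
grasp_force: 0.0
[ 0.47480906 -0.08730117  0.21864843] [ 0.29373368  0.4410143  -0.38568949] 0.7986890826391508
[[328.25852341 162.76987048]
 [329.3084258  149.06504421]]
138 [165, 140, 146, 167, 169, 169, 166, 155, 125, 127, 127, 124, 121, 121, 120, 120, 122, 123, 125, 129, 134, 137, 141, 141, 121, 33]
141 [138, 139, 144, 145, 145, 144, 142, 139, 143, 167, 176, 170, 162, 138, 141, 143, 144, 143, 142, 141, 142, 143, 144, 146, 146, 148]
144 [137, 137, 138, 138, 144, 145, 144, 144, 142, 141, 138, 136, 135, 135, 136, 139, 140, 139, 139, 140, 141, 142, 142, 143, 144, 144]
147 [136, 134, 124, 109, 132, 131, 131, 120, 74, 72, 72, 72, 71, 71, 70, 71, 69, 70, 84, 121, 124, 125, 126, 127, 129, 131]
150 [114, 88, 95, 104, 109, 125, 117, 70, 59, 68, 72, 72, 72, 71, 71, 71, 71, 70, 65, 89, 123, 123, 123, 124, 126, 125]
153 [100, 114, 101, 97, 119, 129, 124, 86, 60, 60, 60, 59, 60, 59, 59, 59, 59, 58, 74, 114, 127, 125, 125, 126, 127, 127]
156 [94, 95, 107, 110, 116, 122, 109, 84, 86, 87, 87, 88, 88, 88, 88, 87, 86, 86, 93, 120, 128, 126, 126, 127, 126, 123]
159 [110, 110, 110, 109, 109, 102, 88, 85, 86, 87, 88, 88, 88, 89, 89, 87, 87, 86, 92, 121, 124, 126, 128, 129, 128, 127]
162 [124, 117, 91, 93, 88, 81, 103, 84, 86, 87, 87, 88, 88, 89, 89, 88, 87, 85, 83, 88, 91, 107, 125, 127, 127, 126]
165 [104, 99, 76, 79, 88, 90, 87, 80, 84, 87, 87, 89, 86, 86, 87, 87, 87, 83, 78, 86, 85, 81, 107, 128, 128, 129]
```

The scene pixels put the cap top at about (328.9,148), where the home pose predicts (329.3,149), so the logger is standing home. Next I'll lower around the nut.

```bash
python3 -m crank '[{"tx":-0.03,"ty":0,"tz":-0.8,"wx":0,"wy":0,"wz":0,"hand":0.6},{"tx":-0.03,"ty":0,"tz":-1.6,"wx":0,"wy":0,"wz":0,"hand":0.6},{"tx":-0.03,"ty":0,"tz":-2.4,"wx":0,"wy":0,"wz":0,"hand":0.6},{"tx":-0.03,"ty":0,"tz":-3.2,"wx":0,"wy":0,"wz":0,"hand":0.6},{"tx":-0.03,"ty":0,"tz":-3.7,"wx":0,"wy":0,"wz":0,"hand":0.6},{"tx":-0.03,"ty":0,"tz":-3.7,"wx":0,"wy":0,"wz":0,"hand":0.6}]'
python3 -m crank '[{"tx":0,"ty":0,"tz":0,"wx":0,"wy":0,"wz":0,"hand":0.2},{"tx":0,"ty":0,"tz":0,"wx":0,"wy":0,"wz":0,"hand":-0.1},{"tx":0,"ty":0,"tz":0,"wx":0,"wy":0,"wz":0,"hand":-0.3},{"tx":0,"ty":0,"tz":0,"wx":0,"wy":0,"wz":0,"hand":-1},{"tx":0,"ty":0,"tz":0,"wx":0,"wy":0,"wz":0,"hand":-1}]' 30
python3 -c "
from h import *
s=env.state();print(s['tool_pos'],s['contact_force'],s['wrist_torque'],s['qpos'])"
```

```text
t: 12.38
tool_pos: [0.4743, -0.0873, 0.1813]
tool_rot: [-0.0, 0.672, 0.741, -0.0]
contact_force: [-0.3, -0.5, -0.0]
gripper_width: 0.801
grasp_force: 0.0
t: 13.0
tool_pos: [0.4755, -0.0873, 0.1823]
tool_rot: [0.001, 0.672, 0.741, 0.001]
contact_force: [4.9, 1.6, 3.5]
gripper_width: 0.502
grasp_force: 31.3
[ 0.47545398 -0.08733411  0.18232077] [4.92325648 1.64769861 3.47889608] [ 0.3392086  -1.07864678 -0.0609311 ] [-1.81916846e-01  2.03986825e-01 -2.34411890e-01  1.13022334e+00
  4.26113251e-04  1.29069120e+00]
```

```bash
python3 -m crank '[{"tx":0.13,"ty":0.05,"tz":0,"wx":0,"wy":0,"wz":0,"hand":-1},{"tx":0.13,"ty":0.05,"tz":0,"wx":0,"wy":0,"wz":0,"hand":-1}]' 70
python3 -c "
from h import *
s=env.state();print(s['contact_force'],s['wrist_torque'])"
python3 -m crank '[{"tx":0,"ty":0,"tz":0,"wx":0,"wy":0,"wz":-0.05,"hand":-1},{"tx":0,"ty":0,"tz":0,"wx":0,"wy":0,"wz":-0.1,"hand":-1},{"tx":0,"ty":0,"tz":0,"wx":0,"wy":0,"wz":-0.15,"hand":-1},{"tx":0,"ty":0,"tz":0,"wx":0,"wy":0,"wz":-0.2,"hand":-1}]'
python3 -c "
from h import *
s=env.state();print(s['contact_force'],s['wrist_torque'],s['qd'][5],s['qpos'][5])"
python3 -m crank '[{"tx":0,"ty":0,"tz":0,"wx":0,"wy":0,"wz":-0.05,"hand":-1}]'
python3 -c "
from h import *
s=env.state();print(s['contact_force'],s['wrist_torque'],s['qd'][5],s['qpos'][5])"
```

```text
t: 13.25
tool_pos: [0.4756, -0.0873, 0.1824]
tool_rot: [0.0, 0.672, 0.741, -0.0]
contact_force: [-6.1, -2.7, 13.3]
gripper_width: 0.493
grasp_force: 69.3
[-6.07444932 -2.68979551 13.32217317] [-0.44785196  1.09972529  0.06093836]
t: 13.75
tool_pos: [0.4758, -0.0873, 0.1825]
tool_rot: [0.001, 0.743, 0.67, -0.0]
contact_force: [-3.7, -3.2, 11.5]
gripper_width: 0.497
grasp_force: 69.1
[-3.66490517 -3.23904916 11.47059136] [-0.53349691  0.71466789  0.33796918] 0.3976760270431698 1.4936029601656013
t: 13.88
tool_pos: [0.4759, -0.0873, 0.1825]
tool_rot: [0.001, 0.759, 0.651, -0.0]
contact_force: [-4.1, -2.7, 11.6]
gripper_width: 0.496
grasp_force: 69.1
[-4.09574999 -2.71361226 11.58426168] [-0.57640166  0.6968248   0.31095336] 0.39629433381133494 1.543561282985946
```

Clockwise raises q6, so there's 1.6 rad of joint range left before a regrasp. Moving drag reads about 0.31–0.34 N m. I'll turn in short calls and read the torque after each.

```bash
cat > r.py <<'E'
from h import *
s=env.state();print('>>',s['contact_force'].round(1),'Tz',s['wrist_torque'][2].round(3),'qd',s['qd'][5].round(2),'q6',s['qpos'][5].round(3))
E
python3 -m crank '[{"tx":0,"ty":0,"tz":0,"wx":0,"wy":0,"wz":-0.05,"hand":-1},{"tx":0,"ty":0,"tz":0,"wx":0,"wy":0,"wz":-0.1,"hand":-1}]' >/dev/null; python3 r.py
python3 -m crank '[{"tx":0,"ty":0,"tz":0,"wx":0,"wy":0,"wz":-0.05,"hand":-1},{"tx":0,"ty":0,"tz":0,"wx":0,"wy":0,"wz":-0.1,"hand":-1}]'>/dev/null; python3 r.py
```

```text
>> [-2.9 -2.9 10.2] Tz 0.406 qd 0.4 q6 1.644
>> [-1.2 -3.8 10.2] Tz 0.329 qd 0.4 q6 1.744
```

```bash

python3 -m crank '[{"tx":0,"ty":0,"tz":0,"wx":0,"wy":0,"wz":-0.05,"hand":-1}]' >/dev/null; python3 r.py
python3 -m crank '[{"tx":0,"ty":0,"tz":0,"wx":0,"wy":0,"wz":-0.05,"hand":-1}]'>/dev/null; python3 r.py
python3 -m crank '[{"tx":0,"ty":0,"tz":0,"wx":0,"wy":0,"wz":-0.05,"hand":-1}]'>/dev/null; python3 r.py
python3 -m crank '[{"tx":0,"ty":0,"tz":0,"wx":0,"wy":0,"wz":-0.05,"hand":-1}]'>/dev/null; python3 r.py
```

```text
>> [-1.9 -3.5 10.4] Tz 0.385 qd 0.4 q6 1.794
>> [-0.7 -4.2  8.9] Tz 0.409 qd 0.4 q6 1.844
>> [-0.4 -3.4  9.8] Tz 0.331 qd 0.4 q6 1.894
>> [ 0.4 -3.5  8.8] Tz 0.402 qd 0.4 q6 1.944
```

```bash

python3 -m crank '[{"tx":0,"ty":0,"tz":0,"wx":0,"wy":0,"wz":-0.05,"hand":-1}]' >/dev/null; python3 r.py
python3 -m crank '[{"tx":0,"ty":0,"tz":0,"wx":0,"wy":0,"wz":-0.05,"hand":-1}]'>/dev/null; python3 r.py
python3 -m crank '[{"tx":0,"ty":0,"tz":0,"wx":0,"wy":0,"wz":-0.05,"hand":-1}]'>/dev/null; python3 r.py
python3 -m crank '[{"tx":0,"ty":0,"tz":0,"wx":0,"wy":0,"wz":-0.05,"hand":-1}]'>/dev/null; python3 r.py
```

```text
>> [ 0.3 -4.6  8.5] Tz 0.353 qd 0.4 q6 1.994
>> [ 0.8 -5.4  8.5] Tz 0.343 qd 0.4 q6 2.044
>> [ 1.1 -5.6  7.5] Tz 0.374 qd 0.4 q6 2.094
>> [ 2.1 -5.1  7.1] Tz 0.39 qd 0.4 q6 2.144
```

```bash

python3 -m crank '[{"tx":0,"ty":0,"tz":0,"wx":0,"wy":0,"wz":-0.05,"hand":-1}]' >/dev/null; python3 r.py
python3 -m crank '[{"tx":0,"ty":0,"tz":0,"wx":0,"wy":0,"wz":-0.05,"hand":-1}]'>/dev/null; python3 r.py
python3 -m crank '[{"tx":0,"ty":0,"tz":0,"wx":0,"wy":0,"wz":-0.05,"hand":-1}]'>/dev/null; python3 r.py
```

```text
>> [ 1.2 -5.4  7.6] Tz 0.331 qd 0.4 q6 2.194
>> [ 1.8 -6.4  6.8] Tz 0.398 qd 0.4 q6 2.244
>> [ 2.6 -6.7  6.4] Tz 0.377 qd 0.4 q6 2.294
```

```bash

python3 -m crank '[{"tx":0,"ty":-0.03,"tz":0,"wx":0,"wy":0,"wz":-0.05,"hand":-1}]' >/dev/null; python3 r.py
python3 -m crank '[{"tx":0,"ty":-0.03,"tz":0,"wx":0,"wy":0,"wz":-0.05,"hand":-1}]'>/dev/null; python3 r.py
python3 -m crank '[{"tx":0,"ty":-0.02,"tz":0,"wx":0,"wy":0,"wz":-0.05,"hand":-1}]'>/dev/null; python3 r.py
python3 -m crank '[{"tx":0,"ty":0,"tz":0,"wx":0,"wy":0,"wz":-0.05,"hand":-1}]'>/dev/null; python3 r.py
```

```text
>> [ 3.1 -3.2  7.6] Tz 0.362 qd 0.39 q6 2.343
>> [ 3.  -1.3  6.7] Tz 0.307 qd 0.39 q6 2.392
>> [2.7 0.  6.3] Tz 0.32 qd 0.39 q6 2.442
>> [ 3.2 -1.4  7.2] Tz 0.377 qd 0.4 q6 2.492
```

```bash

python3 -m crank '[{"tx":0,"ty":0,"tz":0,"wx":0,"wy":0,"wz":-0.05,"hand":-1}]' >/dev/null; python3 r.py
python3 -m crank '[{"tx":0,"ty":0,"tz":0,"wx":0,"wy":0,"wz":-0.05,"hand":-1}]'>/dev/null; python3 r.py
python3 -m crank '[{"tx":0,"ty":0,"tz":0,"wx":0,"wy":0,"wz":-0.05,"hand":-1}]'>/dev/null; python3 r.py
```

```text
>> [ 3.4 -1.   7.4] Tz 0.371 qd 0.4 q6 2.542
>> [ 4.4 -3.   6.7] Tz 0.378 qd 0.4 q6 2.592
>> [ 3.9 -2.8  6.2] Tz 0.32 qd 0.4 q6 2.642
```

```bash

python3 -m crank '[{"tx":0,"ty":0,"tz":0,"wx":0,"wy":0,"wz":-0.05,"hand":-1}]' >/dev/null; python3 r.py
python3 -m crank '[{"tx":0,"ty":0,"tz":0,"wx":0,"wy":0,"wz":-0.05,"hand":-1}]'>/dev/null; python3 r.py
python3 -m crank '[{"tx":0,"ty":0,"tz":0,"wx":0,"wy":0,"wz":-0.05,"hand":-1}]'>/dev/null; python3 r.py
python3 -m crank '[{"tx":0,"ty":0,"tz":0,"wx":0,"wy":0,"wz":-0.05,"hand":-1}]'>/dev/null; python3 r.py
```

```text
>> [ 4.  -2.9  5.9] Tz 0.377 qd 0.4 q6 2.692
>> [ 3.8 -3.4  6.8] Tz 0.282 qd 0.4 q6 2.742
>> [ 4.1 -4.4  5.6] Tz 0.34 qd 0.4 q6 2.792
>> [ 4.1 -5.2  5.2] Tz 0.38 qd 0.4 q6 2.842
```

```bash

python3 -m crank '[{"tx":0,"ty":0,"tz":0,"wx":0,"wy":0,"wz":-0.05,"hand":-1}]' >/dev/null; python3 r.py
python3 -m crank '[{"tx":0,"ty":0,"tz":0,"wx":0,"wy":0,"wz":-0.05,"hand":-1}]'>/dev/null; python3 r.py
python3 -m crank '[{"tx":0,"ty":0,"tz":0,"wx":0,"wy":0,"wz":-0.05,"hand":-1}]'>/dev/null; python3 r.py
```

```text
>> [ 4.5 -5.2  6.1] Tz 0.403 qd 0.4 q6 2.892
>> [ 3.3 -5.4  6.6] Tz 0.352 qd 0.4 q6 2.942
>> [ 4.2 -5.7  5.8] Tz 0.371 qd 0.4 q6 2.992
```

Torque is still flat (about 0.36) after 1.70 rad. The wrist is near its limit, so I'll regrasp.

```bash
python3 -m crank '[{"tx":0,"ty":0,"tz":0,"wx":0,"wy":0,"wz":0,"hand":0.4},{"tx":0,"ty":0,"tz":0,"wx":0,"wy":0,"wz":0,"hand":0.4},{"tx":0,"ty":0,"tz":0,"wx":0,"wy":0,"wz":0.17,"hand":0.4},{"tx":0,"ty":0,"tz":0,"wx":0,"wy":0,"wz":0.34,"hand":0.4},{"tx":0,"ty":0,"tz":0,"wx":0,"wy":0,"wz":0.51,"hand":0.4},{"tx":0,"ty":0,"tz":0,"wx":0,"wy":0,"wz":0.68,"hand":0.4},{"tx":0,"ty":0,"tz":0,"wx":0,"wy":0,"wz":0.85,"hand":0.4},{"tx":0,"ty":0,"tz":0,"wx":0,"wy":0,"wz":1.0,"hand":0.4},{"tx":0,"ty":0,"tz":0,"wx":0,"wy":0,"wz":1.0,"hand":0.4},{"tx":0,"ty":0,"tz":0,"wx":0,"wy":0,"wz":1.0,"hand":0.4}]'; python3 r.py
python3 -m crank '[{"tx":0,"ty":0,"tz":0,"wx":0,"wy":0,"wz":0,"hand":0.1},{"tx":0,"ty":0,"tz":0,"wx":0,"wy":0,"wz":0,"hand":-0.3},{"tx":0,"ty":0,"tz":0,"wx":0,"wy":0,"wz":0,"hand":-1},{"tx":0,"ty":0,"tz":0,"wx":0,"wy":0,"wz":0,"hand":-1},{"tx":0,"ty":0,"tz":0,"wx":0,"wy":0,"wz":0,"hand":-1}]' 70; python3 r.py
```

```text
t: 18.75
tool_pos: [0.4757, -0.0876, 0.1816]
tool_rot: [-0.0, 0.886, 0.464, -0.0]
contact_force: [-0.2, -0.8, -0.6]
gripper_width: 0.699
grasp_force: 0.0
>> [-0.2 -0.8 -0.6] Tz -0.036 qd -0.01 q6 1.994
t: 19.38
tool_pos: [0.4761, -0.0879, 0.1821]
tool_rot: [0.0, 0.885, 0.465, 0.0]
contact_force: [0.0, -1.2, 4.7]
gripper_width: 0.497
grasp_force: 70.2
>> [ 0.  -1.2  4.7] Tz -0.052 qd -0.0 q6 1.992
```

```bash

for i in 1 2 3 ; do :; done
python3 -m crank '[{"tx":0,"ty":0,"tz":0,"wx":0,"wy":0,"wz":-0.05,"hand":-1}]' >/dev/null; python3 r.py
python3 -m crank '[{"tx":0,"ty":0,"tz":0,"wx":0,"wy":0,"wz":-0.05,"hand":-1}]'>/dev/null; python3 r.py
python3 -m crank '[{"tx":0,"ty":0,"tz":0,"wx":0,"wy":0,"wz":-0.05,"hand":-1}]'>/dev/null; python3 r.py
python3 -m crank '[{"tx":0,"ty":0,"tz":0,"wx":0,"wy":0,"wz":-0.05,"hand":-1}]'>/dev/null; python3 r.py
```

```text
>> [ 0.3 -1.4  6.1] Tz 0.371 qd 0.42 q6 2.042
>> [-0.  -1.5  5.3] Tz 0.356 qd 0.4 q6 2.093
>> [-0.4 -1.1  4.7] Tz 0.352 qd 0.4 q6 2.143
>> [-0.1 -1.7  4.4] Tz 0.386 qd 0.4 q6 2.193
```

```bash

python3 -m crank '[{"tx":0,"ty":0,"tz":0,"wx":0,"wy":0,"wz":-0.05,"hand":-1}]' >/dev/null; python3 r.py
python3 -m crank '[{"tx":0,"ty":0,"tz":0,"wx":0,"wy":0,"wz":-0.05,"hand":-1}]'>/dev/null; python3 r.py
python3 -m crank '[{"tx":0,"ty":0,"tz":0,"wx":0,"wy":0,"wz":-0.05,"hand":-1}]'>/dev/null; python3 r.py
```

```text
>> [ 0.3 -3.4  4.7] Tz 0.418 qd 0.4 q6 2.243
>> [ 0.6 -2.9  4. ] Tz 0.424 qd 0.4 q6 2.293
>> [ 0.3 -3.1  3.8] Tz 0.409 qd 0.4 q6 2.343
```

```bash

python3 -m crank '[{"tx":0,"ty":0,"tz":0,"wx":0,"wy":0,"wz":-0.05,"hand":-1}]' >/dev/null; python3 r.py
python3 -m crank '[{"tx":0,"ty":0,"tz":0,"wx":0,"wy":0,"wz":-0.05,"hand":-1}]'>/dev/null; python3 r.py
```

```text
>> [ 1.4 -3.4  3.5] Tz 0.423 qd 0.4 q6 2.393
>> [ 1.4 -3.1  4.4] Tz 0.489 qd 0.4 q6 2.443
```

```bash

python3 -m crank '[{"tx":0,"ty":0,"tz":0,"wx":0,"wy":0,"wz":-0.05,"hand":-1}]' >/dev/null; python3 r.py
```

```text
>> [ 1.8 -3.8  3.3] Tz 0.488 qd 0.4 q6 2.493
```

```bash

python3 -m crank '[{"tx":0,"ty":0,"tz":0,"wx":0,"wy":0,"wz":-0.03,"hand":-1}]' >/dev/null; python3 r.py
```

```text
>> [ 2.7 -5.9  4. ] Tz 0.514 qd 0.23 q6 2.522
```

```bash

python3 -m crank '[{"tx":0,"ty":0,"tz":0,"wx":0,"wy":0,"wz":-0.03,"hand":-1}]' >/dev/null; python3 r.py
```

```text
>> [ 1.  -5.1  4. ] Tz 0.579 qd 0.24 q6 2.552
```

The torque is now about 0.2 N m above drag, in the best band. I'll let go and rise clear.

```bash
python3 -m crank '[{"tx":0,"ty":0,"tz":0,"wx":0,"wy":0,"wz":0,"hand":-1},{"tx":0,"ty":0,"tz":0,"wx":0,"wy":0,"wz":0,"hand":-1},{"tx":0,"ty":0,"tz":0,"wx":0,"wy":0,"wz":0,"hand":0.5},{"tx":0,"ty":0,"tz":0,"wx":0,"wy":0,"wz":0,"hand":0.5},{"tx":0,"ty":0,"tz":0,"wx":0,"wy":0,"wz":0,"hand":0.6},{"tx":0,"ty":0,"tz":2,"wx":0,"wy":0,"wz":0,"hand":0.6},{"tx":0,"ty":0,"tz":5,"wx":0,"wy":0,"wz":0,"hand":0.6},{"tx":0,"ty":0,"tz":10,"wx":0,"wy":0,"wz":0,"hand":0.6},{"tx":0,"ty":0,"tz":14,"wx":0,"wy":0,"wz":0,"hand":0.6},{"tx":0,"ty":0,"tz":14,"wx":0,"wy":0,"wz":0,"hand":0.6}]'; python3 r.py
python3 - <<'E'
from h import *
s=snapshot('scene');q=s['pixels']
M=np.array([.4755,-.0875,.188]);print(proj(s,[M,M+[0,0,.034]]).round(1).tolist())
for r in (144,147,150,153,156,159,162): print(r,[int(v) for v in q[r,318:342].astype(int).mean(1)])
E
```

```text
t: 22.12
tool_pos: [0.4768, -0.0878, 0.3243]
tool_rot: [0.001, 0.979, 0.203, 0.002]
contact_force: [0.8, 0.7, -0.1]
gripper_width: 0.802
grasp_force: 0.0
>> [ 0.8  0.7 -0.1] Tz 0.031 qd 0.0 q6 2.551
[[327.9, 162.5], [329.0, 148.8]]
144 [134, 135, 141, 140, 141, 141, 139, 138, 135, 134, 131, 131, 133, 135, 136, 135, 136, 136, 138, 137, 138, 140, 141, 141]
147 [122, 106, 129, 128, 125, 104, 71, 71, 71, 70, 69, 70, 70, 69, 69, 75, 98, 117, 121, 123, 123, 124, 126, 128]
150 [92, 102, 106, 121, 112, 57, 60, 68, 71, 71, 71, 71, 70, 70, 69, 69, 69, 98, 120, 120, 120, 121, 122, 122]
153 [98, 95, 117, 124, 111, 81, 59, 58, 58, 59, 59, 59, 59, 58, 59, 58, 72, 112, 123, 121, 121, 123, 124, 124]
156 [103, 107, 112, 118, 105, 82, 83, 85, 87, 86, 86, 85, 85, 85, 85, 84, 95, 124, 125, 123, 123, 124, 122, 119]
159 [107, 105, 96, 98, 83, 83, 84, 85, 85, 87, 86, 86, 86, 86, 84, 84, 96, 118, 120, 123, 124, 126, 124, 122]
162 [84, 89, 85, 77, 95, 83, 84, 85, 85, 85, 86, 88, 87, 85, 84, 83, 84, 87, 90, 104, 121, 124, 123, 123]
```

```bash
python3 -c "
from h import *
print(order.finish_job())"
```

```text
the job is handed in; nothing more can be done
None
```

I handed the job in, but it returned no verdict. By my readings, the long logger is fully home in the collet, the nut stopped at about 0.2 N m above drag, the short loggers were left alone in the stand and the arm is clear.

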